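# Lay out the boot-finishing bench

### The job

Lay out the bench for finishing the boot. Stack the loose lidded tub on the larger tub at the end of the row of mats, with its feet down in the recesses of the lid below; set the round polish tin on the cork mat next to that stack, the D-shaped heel block on the mat next to the boot, and the brush, bristles down, on the mat between the tin and the heel. Tin, heel and brush each stand upright in the middle of their mat; let go of everything, and do not bump the boot.

Things in the scene. Friction and masses are not known exactly. Their poses are not given: they have to be found in the camera images.
- tub_center (a point): loose grey lidded plastic tub, 92 (its x) x 60 (its y) x 44 mm high over all, 0.25 kg. Point at its centre, 22 mm above the tips of its feet; z up. Four round tapered feet under it (centres x +-34, y +-18 mm), 4 mm long, 10 mm across at the root, 7 at the tip; square recesses in its lid. Straight sides: grip across the 60 mm. Fits either way round (half a turn)
- base_tub: larger grey lidded tub, fixed at the left or right end of the row of mats, 112 (its x) x 78 (its y) x 64 mm high; origin under its centre on the bench. Lid top 64 mm up, with four square recesses 13 x 13 mm, 5 mm deep, centred x +-34, y +-18 mm. With its feet home in them the loose tub's bottom lies flat on this lid, its centre 82 mm above the bench (86 if the feet miss)
- tin_center (a point): flat round metal polish tin, closed, 60 mm across the lid (58 mm lower down), 24 mm high, about 0.11 kg; point at its centre, 12 mm above its underside, z up
- brush_center (a point): shoe brush lying bristles down: wooden back 110 mm (its x) x 42 mm (its y) with rounded edges, from 24 to 42 mm up, over a stiff dark bristle block 104 x 36 mm; 42 mm high, about 0.12 kg, rigid. Point at its centre, 21 mm above the bristle tips, z up (back)
- heel_center (a point): stacked boot heel, a D-shaped block of three layers (black rubber, a pale layer in the middle), 62 mm long (its x, from -31 at the straight edge to +31 at the rounded end), 56 mm wide (its y), 30 mm high, about 0.12 kg; point at its centre, 15 mm above its underside, z up. Sides along x are flat and parallel from x = -31 to +3 mm
- boot: black leather ankle boot with a pale welt, fixed, standing on the bench at the other end of the row of mats from the fixed tub, toe pointing away from the robot; 270 mm long, 94 mm wide, 146 mm high at the ankle. Origin on the bench, 55 mm ahead of the back of the heel; x towards the toe
- mat_left: square cork mat fixed on the bench, 90 x 90 x 4 mm high; the left one (+y) of three alike in a row across the bench as seen from the robot; origin at the centre of its underside, z up. It lies 135 to 165 mm to the left of the robot's centre line, reckoned +y
- mat_middle: square cork mat fixed on the bench, 90 x 90 x 4 mm high; the middle one of three alike in a row across the bench as seen from the robot; origin at the centre of its underside, z up.
- mat_right: square cork mat fixed on the bench, 90 x 90 x 4 mm high; the right one (-y) of three alike in a row across the bench as seen from the robot; origin at the centre of its underside, z up. It lies 135 to 165 mm to the right of the robot's centre line, reckoned -y
Not all that is in view belongs to the job. What is shaped like the mat_left but orange is not meant. What is shaped like the mat_right but blue is not meant.

How it is judged:
By the outcome, as a careful person would: the job done as asked, in the order asked, and still so for the second after the job is handed in, with the robot touching nothing.
It also fails if it takes over 96 s, if anything falls off the work surface, if the arm or the gripper's body presses on something with over 40 N, if the wrist force passes 120 N, or if a joint passes its speed limit or range.

### The arm

A 6-joint arm with a two-finger parallel gripper is mounted at the origin on the work surface. World frame = base frame: x ahead of the robot, y to its left, z up, the work surface at z = 0. Lengths are in mm, angles in degrees, forces in N, time in s.
With the tool pointing down it reaches from about 350 to 850 mm from the base axis. Payload 8.1 kg.
Tool frame: the origin (TCP) lies between the finger pads; the fingertips stand 22 mm ahead of it and the grasp point (between the pads) lies 3 mm ahead of it (r.nose_length is the z of the fingertips in the tool frame, in mm); z points along the fingers, x is the direction in which the jaws open and shut, and the axes are right-handed (so a half turn about z gives the same grasp; the last joint's range is limited). The gripper opens to 85 mm and grips with 20 to 120 N. Pads are 22 mm wide; open, the fingers measure 114 mm over their backs; the gripper's body (76 mm by 85 mm) begins 54 mm behind the grasp point. The pads swing forward as they close: fully open they stand 13 mm farther back than shut.
Start: joints at [-75.596, 7.471, 85.268, -0, 87.261, -4.893], TCP at [198.301, -566.288, 253.292] pointing down, gripper open.
Joint ranges: [-169.43, 169.43], [-51.17, 129.36], [1.28, 143.12], [-76.62, 256.62], [0, 156.53], [-152.29, 152.29]. Speed limits (degrees/s): [136.94, 136.94, 159.86, 180, 180, 180].

### API

Orientations are given as [roll, pitch, yaw] about the fixed x, y, z axes, in that order (R = Rz(yaw) Ry(pitch) Rx(roll)).
In Python, from bench import r gives the robot as it stands.
- The arm moves only by the shell command python3 -m jog 'ROWS' [FORCE]. ROWS is JSON, a list of rows, each a list of 5 numbers: the shift along the tool's x, y, z in m, then the turn about the tool's z in degrees, then the opening in per cent of the stroke, from 0 (shut) to 100 (fully open). A call has 1 to 8 rows; each row is the pose to reach, as a shift and turn from the pose measured when the call began, along the tool's axes at that moment; what a row does not reach only later rows make up. A row lasts 1/10 s, in which the tool goes at most 50 mm and 8.59 degrees, less where a joint would pass 70% of its speed; a pose out of reach is approached as far as the arm can. A call with a gripper value outside its range is refused whole. The fingers move at their own pace and stop on an object; FORCE is the grip in N (left out, the last holds). Time passes only in rows, so rows that repeat a pose let the fingers close. It gives the time, the measured TCP pose, the force and the opening at its end, in the units of the state.
- r.sense(): the state, without advancing time (a new reading comes with each control period).
- r.snapshot(name): name is "scene" or "side" or "wrist"; returns a dict with "image" (384x512x3 uint8, red, green, blue), "K" (3x3 intrinsics, pixels), "T" (4x4, takes a point from camera to world coordinates); the wrist camera has in their place "tool_from_camera" (4x4, takes a point from camera to tool coordinates, whose origin is the TCP and whose axes are the tool frame's). Camera axes: x right, y down, z forward; pixel columns grow to the right and rows downward; lengths in mm; the calibration is good to about 2 mm. A picture is of the moment at which its call begins: read the wrist's pose just before it. There is no depth.
- r.hand_in(): hands the job in, once; it reports no verdict.
Trained networks look in a picture, given as the dict that the camera call returned (one of the last four; its "shot" number tells which), for a name from the list of things; names that differ only in an ending like _2 or _b are one class to them, and where a whole thing is asked for, a point or a joint stands for the part that bears it (a point fixed in the world has none). Each returns a list of dicts, best first, with "conf" (0 to 1); they miss things now and then, are a little off and sometimes report something else, mostly with a low value. They report only what shows in the picture. A call takes as long as a camera call. They do not tell look-alikes from the thing itself.
- r.search_frame(picture, label): "bbox" ([left, top, right, bottom] in pixels, round what is visible of it).
- r.pinpoint(picture, label): "uv" ([column, row] in pixels: a listed point, or the origin of a listed thing).
The state is a dict: "time": time; "joint_pos": joint angles; "qd": joint speeds; "joint_efforts": joint torques, N m; "tool_pos": TCP position; "tcp_rot": TCP orientation; "ft_force": force on the tool from outside, world axes, zero at the start; "wrist_torque": the same for the moment, N m; "finger_gap": finger opening in mm.
Only numpy, scipy, OpenCV 4.12 (cv2) and the standard library are available. Lean on these libraries where they do the work, as an engineer would, in place of code of your own. Each camera call takes 0.05 s, during which the arm holds its last target. There are 200 camera calls.

## Working session

There is one attempt and no reset: what is moved stays moved. The work goes in short steps, Python scripts to look and compute and a shell command to move; the robot and the scene stay as the last step left them, time stands still between calls to the robot, and variables do not carry over. Pictures are saved under pics/ and viewed, about 12 in all and at most 16, crops included, and the job is handed in when it is done.

```bash
ls; mkdir -p pics; cat > h.py <<'E'
import numpy as np,cv2
from scipy.spatial.transform import Rotation as R
from bench import r
def tool():
    s=r.sense(); T=np.eye(4); T[:3,:3]=R.from_euler('xyz',s['tcp_rot'],degrees=True).as_matrix(); T[:3,3]=s['tool_pos']; return T,s
def snap(n):
    T,s=tool(); p=r.snapshot(n)
    p['TW']=T@p['tool_from_camera'] if n=='wrist' else p['T']
    return p
def world(p,uv,z):
    K=np.array(p['K']);T=np.array(p['TW'])
    d=T[:3,:3]@np.linalg.solve(K,[uv[0],uv[1],1]); c=T[:3,3]
    return c+d*(z-c[2])/d[2]
def proj(p,X):
    K=np.array(p['K']);T=np.linalg.inv(np.array(p['TW']))
    q=(T[:3,:3]@np.asarray(X,float).T).T+T[:3,3]; q=q@K.T
    return q[:,:2]/q[:,2:]
def save(p,n): cv2.imwrite(f'pics/{n}.png',p['image'][:,:,::-1])
E
python3 - <<'E'
from h import *
Z=dict(tub_center=22,base_tub=0,tin_center=12,brush_center=21,heel_center=15,boot=0,mat_left=0,mat_middle=0,mat_right=0)
ims=[]
for c in ['scene','side']:
    p=snap(c); ims.append(p['image']); print(c,np.round(p['TW'],2).tolist(),np.round(p['K'],1).tolist())
    for n,z in Z.items():
        d=r.pinpoint(p,n); print(n,[(np.round(a['uv']).tolist(),round(a['conf'],2),world(p,a['uv'],z)[:2].round().tolist()) for a in d[:4]])
    save(p,c)
print(r.sense())
E
```

```text
pics
scene [[-0.26, 0.76, -0.6, 1173.63], [0.97, 0.2, -0.17, 195.56], [-0.01, -0.62, -0.78, 969.75], [0.0, 0.0, 0.0, 1.0]] [[420.1, 0.0, 257.0], [0.0, 420.1, 189.2], [0.0, 0.0, 1.0]]
tub_center [([338.0, 197.0], 0.69, [417.0, 226.0])]
base_tub [([384.0, 268.0], 0.74, [596.0, 371.0])]
tin_center [([282.0, 194.0], 0.79, [439.0, 68.0])]
brush_center [([238.0, 183.0], 0.95, [439.0, -65.0])]
heel_center [([182.0, 172.0], 0.67, [437.0, -241.0])]
boot [([127.0, 202.0], 0.9, [572.0, -360.0])]
mat_left [([295.0, 254.0], 0.98, [614.0, 142.0]), ([190.0, 220.0], 0.69, [585.0, -163.0])]
mat_middle [([241.0, 239.0], 0.85, [608.0, -7.0])]
mat_right [([190.0, 222.0], 0.8, [589.0, -161.0])]
side [[-0.99, -0.1, 0.11, 378.68], [-0.15, 0.61, -0.77, 701.94], [0.02, -0.78, -0.62, 631.47], [0.0, 0.0, 0.0, 1.0]] [[356.4, 0.0, 257.8], [0.0, 356.4, 194.8], [0.0, 0.0, 1.0]]
tub_center [([266.0, 276.0], 0.94, [425.0, 217.0])]
base_tub [([163.0, 335.0], 0.97, [600.0, 368.0])]
tin_center [([268.0, 230.0], 0.83, [438.0, 68.0]), ([190.0, 248.0], 0.45, [611.0, 158.0])]
brush_center [([277.0, 192.0], 0.73, [433.0, -7
[... 315 characters left out ...]
], 0.69, [293.0, -259.0])]
{'time': 1.0, 'joint_pos': array([-7.55961602e+01,  7.47279352e+00,  8.52685572e+01,  1.21847929e-03,
        8.72616963e+01, -4.89118720e+00]), 'qd': array([-0.01531898,  0.06888099,  0.11891797,  0.05918173, -0.1141067 ,
       -0.01242914]), 'joint_efforts': array([-9.34683048e-04, -5.69330335e+01, -5.00881040e+01, -9.43151690e-05,
        1.45948252e-03,  3.61972877e-05]), 'tool_pos': array([ 198.30470643, -566.27656263,  253.26797652]), 'tcp_rot': array([-1.79998528e+02,  2.93217624e-03, -7.07050312e+01]), 'ft_force': array([ 0.45376023,  0.41509886, -0.31259656]), 'wrist_torque': array([-0.04707021, -0.01427895,  0.00173858]), 'finger_gap': 85.85248342677097}
```

View images.

View pics/scene.png

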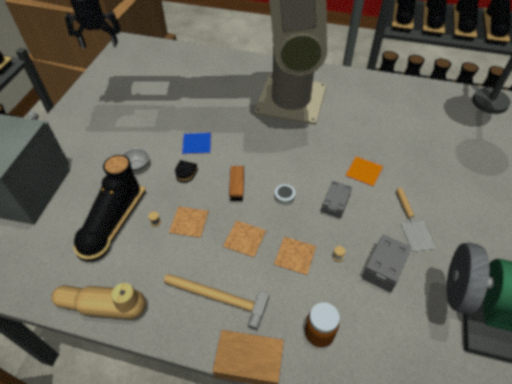

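View pics/side.png

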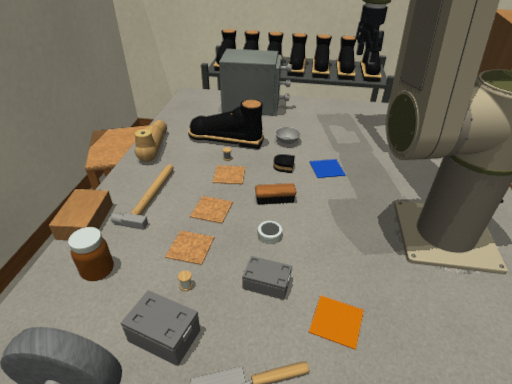

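```bash
cat >> h.py <<'E'
def plan(*targets):
    "each target x,y,z,yaw -> tool-axis shift (m) and turn, each from the previous"
    T,s=tool(); print('t',round(s['time'],2),'at',s['tool_pos'].round(1),s['tcp_rot'].round(2),'F',s['ft_force'].round(1),'gap',round(s['finger_gap'],1))
    P=s['tool_pos'];yaw=s['tcp_rot'][2]
    for t in targets:
        M=R.from_euler('xyz',[180,0,yaw],degrees=True).as_matrix()
        d=M.T@(np.array(t[:3])-P)/1000; dy=(t[3]-yaw+180)%360-180
        print(t,'->',d.round(4).tolist(),round(-dy,1),'rows',round(max(np.linalg.norm(d)/.05,abs(dy)/8.59),1)); P=np.array(t[:3]);yaw=t[3]
E
python3 -m jog '[[-0.029,-0.041,-0.008,2.4,100],[-0.058,-0.082,-0.015,4.8,100],[-0.087,-0.123,-0.023,7.2,100],[-0.115,-0.163,-0.03,9.6,100],[-0.144,-0.204,-0.038,12,100],[-0.173,-0.245,-0.045,14.4,100],[-0.202,-0.286,-0.053,16.8,100],[-0.231,-0.327,-0.06,19.3,100]]'
python3 - <<'E'
from h import *
p=snap('wrist'); save(p,'w1')
for n,z in dict(heel_center=15,mat_right=0,brush_center=21).items():
    print(n,[(np.round(a['uv']).tolist(),round(a['conf'],2),world(p,a['uv'],z)[:2].round().tolist()) for a in r.pinpoint(p,n)])
print(np.round(p['tool_from_camera'],2).tolist(),p['K'][0][0])
plan((430,-240,330,-90),(430,0,330,-90),(430,0,330,90))
E
```

```text
time: 1.8
tool_pos: [428.6, -242.4, 313.4]
tcp_rot: [-179.9, -0.0, -90.1]
ft_force: [1.2, -0.9, 0.0]
finger_gap: 85.5
heel_center [([247.0, 155.0], 0.72, [425.0, -233.0]), ([6.0, 150.0], 0.6, [432.0, 73.0])]
mat_right [([184.0, 15.0], 0.94, [588.0, -159.0]), ([258.0, 247.0], 0.9, [289.0, -246.0])]
brush_center [([113.0, 149.0], 0.65, [434.0, -66.0])]
[[1.0, 0.0, -0.0, -0.75], [0.0, 0.95, 0.3, -76.81], [0.0, -0.3, 0.95, -121.4], [0.0, 0.0, 0.0, 1.0]] 333.98660324268775
t 2.0 at [ 428.5 -243.2  312.9] [-1.7998e+02 -4.0000e-02 -8.9800e+01] F [-0.9 -0.1  0.6] gap 85.5
(430, -240, 330, -90) -> [-0.0032, -0.0015, -0.0171] 0.2 rows 0.3
(430, 0, 330, -90) -> [-0.24, -0.0, -0.0] 0 rows 4.8
(430, 0, 330, 90) -> [0.0, 0.0, 0.0] 180 rows 21.0
```

```bash
python3 -m jog '[[-0.05,0,0,0,100],[-0.1,0,0,0,100],[-0.15,0,0,0,100],[-0.2,0,0,0,100],[-0.25,0,0,0,100],[-0.25,0,0,0,100]]' | head -2
cat > look.py <<'E'
from h import *
import sys
p=snap('wrist'); save(p,sys.argv[1])
Z=dict(tub_center=22,base_tub=0,tin_center=12,brush_center=21,heel_center=15,mat_left=0,mat_middle=0,mat_right=0)
for n in sys.argv[2:]:
    print(n,[(np.round(a['uv']).tolist(),round(a['conf'],2),world(p,a['uv'],Z[n])[:2].round(1).tolist()) for a in r.pinpoint(p,n)])
plan()
E
python3 look.py w2 tin_center brush_center mat_left mat_middle mat_right
python3 -m jog '[[-0.05,0,0,0,100],[-0.1,0,0,0,100],[-0.15,0,0,0,100],[-0.2,0,0,0,100],[-0.2,0,0,0,100]]' | head -2
python3 look.py w3 tin_center tub_center base_tub mat_left
python3 -c "
import cv2,numpy as np
a=cv2.imread('pics/w2.png');b=cv2.imread('pics/w3.png');c=cv2.imread('pics/w1.png')
cv2.imwrite('pics/w123.png',np.vstack([np.hstack([a,c]),np.hstack([b,b*0])])[:, :][::1,::1]) if 0 else cv2.imwrite('pics/w23.png',cv2.resize(np.vstack([a,b]),(800,1200))[:600]); cv2.imwrite('pics/w3b.png',cv2.resize(b,(800,600),interpolation=cv2.INTER_CUBIC))"
```

```text
time: 2.6
tool_pos: [427.1, 10.5, 312.7]
tin_center [([86.0, 157.0], 0.73, [418.7, 228.2]), ([204.0, 148.0], 0.65, [431.0, 76.5])]
brush_center [([321.0, 148.0], 0.8, [434.5, -70.2]), ([449.0, 150.0], 0.67, [432.9, -229.7]), ([90.0, 158.0], 0.47, [419.3, 218.0])]
mat_left [([62.0, 254.0], 0.9, [273.0, 288.2]), ([447.0, 154.0], 0.29, [423.9, -241.0])]
mat_middle [([261.0, 2.0], 0.89, [598.9, 5.5])]
mat_right [([437.0, 246.0], 0.84, [291.6, -250.6]), ([405.0, 13.0], 0.68, [589.1, -161.7])]
t 2.9 at [427.6   4.9 312.6] [ 1.7999e+02 -6.0000e-02 -8.9970e+01] F [-0.4 -0.1  0.3] gap 85.2
time: 3.4
tool_pos: [427.2, 208.5, 311.9]
tin_center [([363.0, 146.0], 0.8, [434.6, 72.0])]
tub_center [([248.0, 159.0], 0.68, [419.8, 217.4])]
base_tub [([116.0, 2.0], 0.62, [597.5, 370.2])]
mat_left [([199.0, 258.0], 0.8, [268.7, 289.3])]
t 3.65 at [428.1 203.2 312.3] [ 1.800e+02 -9.000e-02 -9.013e+01] F [-0.  -0.2 -0.1] gap 85.7
```

View pics/w3b.png

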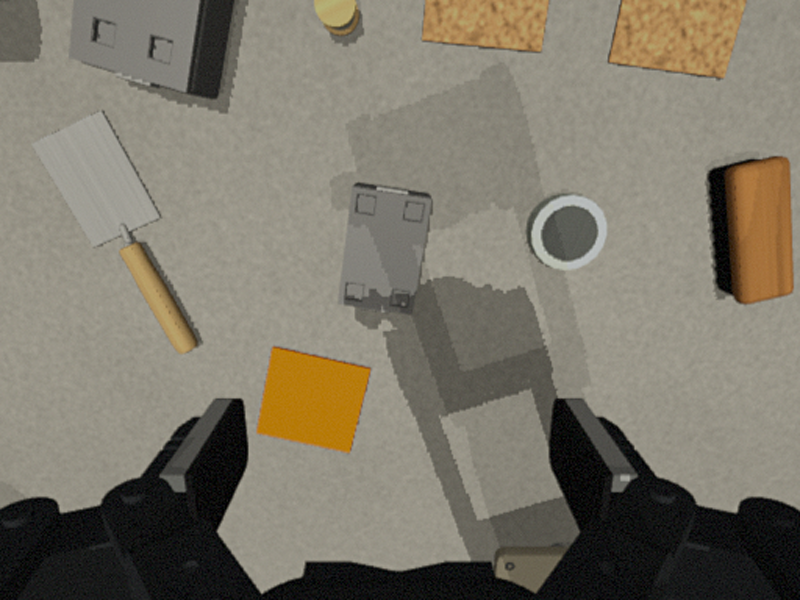

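View pics/w2.png

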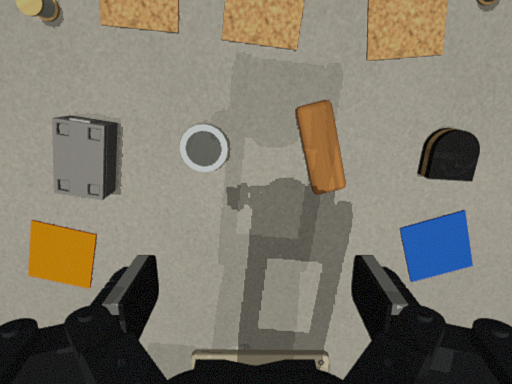

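```bash
cat >> h.py <<'E'
def fit4(P,Q):
    "planar rigid fit model P->world Q; returns centre, angle, rms"
    P=np.array(P,float);Q=np.array(Q,float)[:,:2]; a=P-P.mean(0);b=Q-Q.mean(0)
    th=np.arctan2((a[:,0]*b[:,1]-a[:,1]*b[:,0]).sum(),(a*b).sum()); c,s=np.cos(th),np.sin(th);M=np.array([[c,-s],[s,c]])
    t=Q.mean(0)-M@P.mean(0); e=Q-(P@M.T+t); return t.round(1),np.degrees(th).round(2),e.round(1).tolist()
E
python3 - <<'E'
from h import *
# camera pose of w3 (arm still there)
p=snap('wrist')
k=512/800
uv=np.array([(366,205),(414,211),(354,292),(400,299)])*k
Q=[world(p,u,42.5) for u in uv]
print(np.round(Q,1)[:,:2].tolist())
print(fit4([(34,18),(34,-18),(-34,18),(-34,-18)],Q))
b=[world(p,np.array(u)*k,62) for u in [(103,33),(160,49)]]
print(np.round(b,1).tolist())
plan()
E
```

```text
[[457.7, 227.2], [453.2, 191.5], [390.5, 237.9], [384.7, 202.0]]
(array([421.6, 214.7]), np.float64(-8.75), [[-0.2, -0.1], [0.8, -0.2], [-0.2, 0.3], [-0.5, -0.0]])
[[569.7, 392.4, 62.0], [560.3, 357.2, 62.0]]
t 3.7 at [428.  203.2 312.4] [-1.800e+02 -8.000e-02 -9.014e+01] F [ 0.1 -0.6 -0.3] gap 85.5
```

```bash
python3 -c "
from h import *
plan((421.6,214.7,120,-98.75),(421.6,214.7,33,-98.75))"
```

```text
t 3.7 at [428.  203.2 312.4] [-1.800e+02 -8.000e-02 -9.014e+01] F [ 0.1 -0.6 -0.3] gap 85.5
(421.6, 214.7, 120, -98.75) -> [-0.0115, 0.0065, 0.1924] 8.6 rows 3.9
(421.6, 214.7, 33, -98.75) -> [0.0, -0.0, 0.087] -0.0 rows 1.7
```

```bash
python3 -m jog '[[-0.003,0.002,0.048,3,100],[-0.006,0.004,0.096,6,100],[-0.0115,0.0065,0.144,8.6,100],[-0.0115,0.0065,0.18,8.6,100],[-0.0115,0.0065,0.192,8.6,100],[-0.0115,0.0065,0.192,8.6,100]]'
python3 -c "
from h import *
p=snap('wrist');save(p,'w4')
plan((421.6,214.7,33,-98.75))"
```

```text
time: 4.3
tool_pos: [420.8, 213.0, 119.0]
tcp_rot: [179.8, -0.2, -98.8]
ft_force: [0.2, -0.5, 0.6]
finger_gap: 85.4
t 4.35 at [422.2 213.8 121.2] [-1.7998e+02 -8.0000e-02 -9.8810e+01] F [ 0.3 -0.3  0.3] gap 85.4
(421.6, 214.7, 33, -98.75) -> [-0.0008, 0.0007, 0.0882] -0.1 rows 1.8
```

View pics/w4.png

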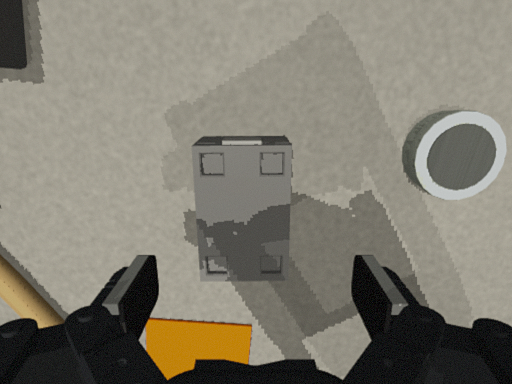

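```bash
python3 -c "
from h import *
p=snap('wrist');print(p['K'])
Q=[world(p,u,42.5) for u in [(212,163),(272,163),(216,264),(271,264)]]
c=fit4([(34,18),(34,-18),(-34,18),(-34,-18)],Q);print(c)
x,y=c[0]
plan((x,y,33,-98.75))"
```

```text
[[333.98660324   0.         254.65919608]
 [  0.         333.98660324 194.19726609]
 [  0.           0.           1.        ]]
(array([422.2, 222.1]), np.float64(-8.68), [[0.7, 0.2], [0.5, -0.4], [-0.5, 0.5], [-0.7, -0.4]])
t 4.4 at [423.1 214.3 122.5] [-179.85   -0.    -98.8 ] F [0.3 0.6 1.5] gap 85.1
(np.float64(422.2), np.float64(222.1), 33, -98.75) -> [-0.0076, 0.0021, 0.0895] -0.1 rows 1.8
```

```bash
python3 -c "
from h import *
plan((421,221,33,-98.75))"
python3 -m jog '[[-0.004,0.002,0.04,0,100],[-0.0065,0.003,0.07,0,100],[-0.0065,0.003,0.0895,0,100],[-0.0065,0.003,0.0895,0,100],[-0.0065,0.003,0.0895,0,50],[-0.0065,0.003,0.0895,0,50],[-0.0065,0.003,0.0895,0,50]]' 50
python3 -m jog '[[0,0,0,0,50],[0,0,0,0,50],[0,0,0,0,50]]'
```

```text
t 4.4 at [423.1 214.3 122.5] [-179.85   -0.    -98.8 ] F [0.3 0.6 1.5] gap 85.1
(421, 221, 33, -98.75) -> [-0.0063, 0.0031, 0.0895] -0.1 rows 1.8
time: 5.1
tool_pos: [423.8, 221.9, 36.0]
tcp_rot: [-179.6, 0.1, -98.8]
ft_force: [-1.2, -1.7, 6.1]
finger_gap: 58.9
time: 5.4
tool_pos: [424.1, 222.0, 36.6]
tcp_rot: [-179.6, 0.2, -98.8]
ft_force: [-0.3, -0.5, -3.4]
finger_gap: 58.9
```

```bash
python3 -c "
from h import *
plan((424,222,170,-98.75),(475,404,170,-105))"
python3 -m jog '[[0,0,-0.035,0,50],[0,0,-0.07,0,50],[0,0,-0.105,0,50],[0,0,-0.134,0,50]]' 50
```

```text
t 5.4 at [424.1 222.   36.6] [-1.7956e+02  1.6000e-01 -9.8800e+01] F [-0.3 -0.5 -3.4] gap 58.9
(424, 222, 170, -98.75) -> [0.0, 0.0001, -0.1334] -0.1 rows 2.7
(475, 404, 170, -105) -> [-0.1876, -0.0227, -0.0] 6.2 rows 3.8
time: 5.8
tool_pos: [423.1, 221.9, 172.5]
tcp_rot: [-179.5, 0.2, -98.8]
ft_force: [1.0, 0.5, -2.8]
finger_gap: 58.8
```

```bash

python3 -m jog '[[-0.04,-0.005,0,2,50],[-0.08,-0.01,0,4,50],[-0.12,-0.015,0,6,50],[-0.16,-0.02,0,6.2,50],[-0.185,-0.023,0,6.2,50],[-0.188,-0.023,0,6.2,50],[-0.188,-0.023,0,6.2,50]]' 50
python3 -m jog '[[0,0,0,0,50],[0,0,0,0,50]]' |head -3
python3 look.py w5 base_tub tub_center
```

```text
time: 6.5
tool_pos: [474.0, 404.3, 172.5]
tcp_rot: [-179.6, 0.2, -104.9]
ft_force: [1.0, -1.2, -2.9]
finger_gap: 58.9
time: 6.7
tool_pos: [473.8, 403.2, 172.2]
tcp_rot: [-179.6, 0.1, -105.0]
base_tub [([255.0, 25.0], 0.79, [595.4, 371.2])]
tub_center [([256.0, 271.0], 0.64, [394.3, 424.4])]
t 6.85 at [474.1 403.6 172.6] [-1.7959e+02  1.5000e-01 -1.0499e+02] F [ 0.5  0.2 -3.1] gap 59.1
```

View pics/w5.png

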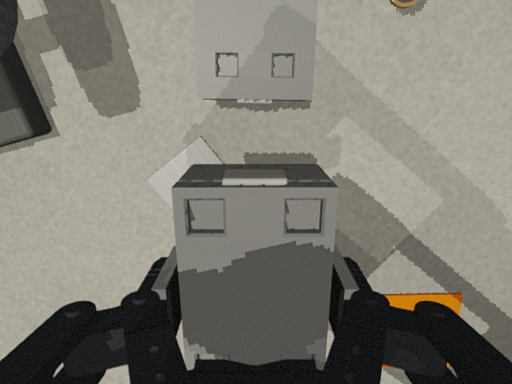

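```bash
python3 -c "
from h import *
p=snap('wrist')
H=[world(p,u,180)[:2] for u in [(205.5,216),(304.5,216)]]
B=[world(p,u,64)[:2] for u in [(227,64),(282.7,64)]]
print(H,B)
h=fit4([(34,18),(34,-18)],H);b=fit4([(34,18),(34,-18)],B);print(h,b)
# left/right edge: model fit
s=r.sense();P=s['tool_pos'];d=np.array(b[0])-h[0]
print(d); plan((P[0]+d[0],P[1]+d[1],130,P[2]*0+s['tcp_rot'][2]+b[1]-h[1]),)
print(np.linalg.norm(H[0]-H[1]),np.linalg.norm(B[0]-B[1]))
"
```

```text
[array([509.86584878, 413.34035871]), array([500.52023497, 378.29095409])] [array([568.30633537, 397.82934129]), array([559.00938192, 363.13070514])]
(array([472.3, 404.6]), np.float64(-14.93), [[0.0, 0.1], [-0.0, -0.1]]) (array([530.8, 389.3]), np.float64(-15.0), [[-0.0, -0.0], [0.0, 0.0]])
[ 58.5 -15.3]
t 6.9 at [474.1 403.7 172.7] [-1.7958e+02  1.6000e-01 -1.0498e+02] F [ 0.2  0.3 -3.3] gap 59.0
(np.float64(532.6400729070751), np.float64(388.42732617114615), 130, np.float64(-105.04968961666222)) -> [-0.0003, -0.0605, 0.0427] 0.1 rows 1.5
36.27397499517642 35.922537412432895
```

```bash

python3 -m jog '[[0,-0.04,0,0,50],[0,-0.08,0,0,50],[0,-0.11,0.015,0,50],[0,-0.1285,0.03,0,50],[0,-0.1285,0.045,0,50],[0,-0.1285,0.045,0,50],[0,-0.1285,0.045,0,50]]' 50
python3 -m jog '[[0,0,0,0,50],[0,0,0,0,50]]' |head -3
python3 - <<'E'
from h import *
plan((598.3,370.8,104,-105.0),(598.3,370.8,96.6,-105.0))
a=snap('side');b=snap('scene')
cv2.imwrite('pics/c6.png',np.hstack([cv2.resize(a['image'][240:380,90:260],(510,420),interpolation=2),cv2.resize(b['image'][190:310,330:430],(290,420),interpolation=2)])[:,:,::-1])
E
```

```text
time: 7.6
tool_pos: [597.5, 370.7, 128.1]
tcp_rot: [-179.7, 0.1, -105.0]
ft_force: [0.3, -0.5, -2.9]
finger_gap: 58.6
time: 7.8
tool_pos: [597.3, 371.5, 129.6]
tcp_rot: [-179.6, 0.2, -104.9]
t 7.8 at [597.3 371.5 129.6] [-179.6     0.18 -104.9 ] F [ 0.7 -0.3 -3.6] gap 59.1
(598.3, 370.8, 104, -105.0) -> [0.0004, -0.0012, 0.0256] 0.1 rows 0.5
(598.3, 370.8, 96.6, -105.0) -> [0.0, -0.0, 0.0074] -0.0 rows 0.1
```

View pics/c6.png

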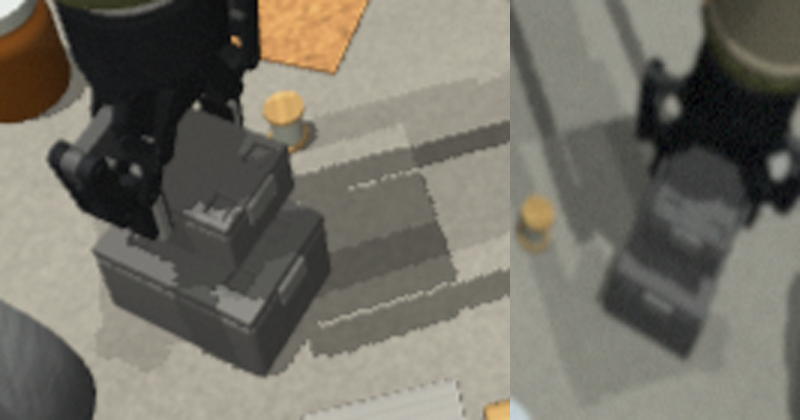

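```bash

python3 -m jog '[[0.0004,-0.0012,0.01,0,50],[0.0004,-0.0012,0.02,0,50],[0.0004,-0.0012,0.023,0,50],[0.0004,-0.0012,0.023,0,50],[0.0004,-0.0012,0.023,0,50]]'
python3 -m jog '[[0,0,0.002,0,50],[0,0,0.004,0,50],[0,0,0.006,0,50],[0,0,0.008,0,50],[0,0,0.008,0,50]]'
```

```text
time: 8.4
tool_pos: [598.6, 370.5, 105.9]
tcp_rot: [-179.6, 0.1, -104.9]
ft_force: [-0.9, -0.5, -2.6]
finger_gap: 58.8
time: 8.9
tool_pos: [598.3, 370.4, 97.4]
tcp_rot: [-179.7, 0.1, -104.9]
ft_force: [-0.8, -0.6, -3.2]
finger_gap: 59.1
```

```bash

python3 -m jog '[[0,0,0.001,0,50],[0,0,0.0015,0,50],[0,0,0.0015,0,50]]'
python3 -m jog '[[0,0,0,0,100],[0,0,0,0,100],[0,0,0,0,100],[0,0,0,0,100]]'
python3 -m jog '[[0,0,-0.04,0,100],[0,0,-0.08,0,100],[0,0,-0.12,0,100],[0,0,-0.16,0,100],[0,0,-0.2,0,100]]'
python3 look.py w7 mat_left tin_center
python3 -c "
from h import *
p=snap('side');save(p,'s7');cv2.imwrite('pics/c7.png',cv2.resize(p['image'][240:380,90:260],(680,560),interpolation=2)[:,:,::-1])"
```

```text
time: 9.2
tool_pos: [598.4, 370.4, 96.2]
tcp_rot: [-179.6, 0.1, -104.9]
ft_force: [-0.8, -0.6, -1.6]
finger_gap: 58.7
time: 9.6
tool_pos: [598.6, 370.5, 96.5]
tcp_rot: [-179.6, 0.1, -104.9]
ft_force: [-1.5, -0.1, -0.5]
finger_gap: 85.2
time: 10.1
tool_pos: [597.1, 370.3, 298.4]
tcp_rot: [-179.6, 0.2, -104.9]
ft_force: [0.6, 1.1, 0.0]
finger_gap: 85.8
mat_left [([434.0, 90.0], 0.85, [616.8, 144.5]), ([360.0, 343.0], 0.64, [274.9, 292.0])]
tin_center [([509.0, 221.0], 0.65, [428.6, 72.8]), ([433.0, 92.0], 0.38, [615.9, 151.8])]
t 10.25 at [598.9 371.3 302. ] [-179.26    0.48 -104.91] F [0.2 0.1 0.1] gap 85.1
```

View pics/c7.png

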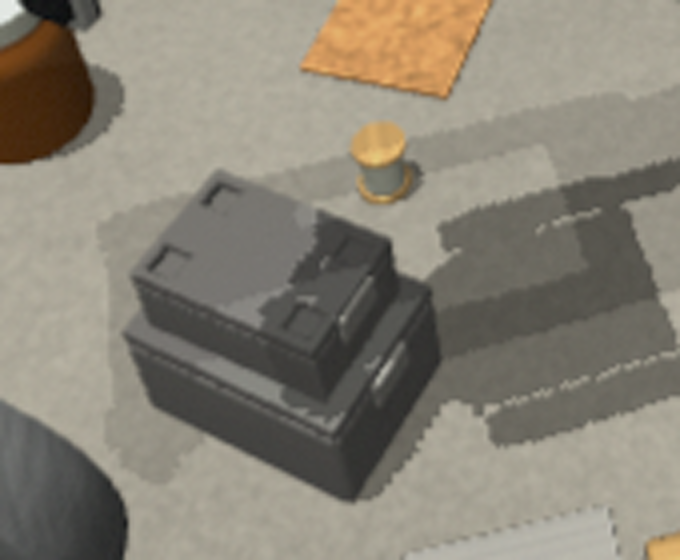

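```bash
python3 -c "
from h import *
print(r.nose_length)
plan((590,0,330,-90))"
python3 -m jog '[[-0.002,0,-0.004,-2,100],[0.047,0.012,-0.01,-4,100],[0.095,0.025,-0.02,-6,100],[0.143,0.037,-0.028,-8,100],[0.19,0.05,-0.028,-10,100],[0.238,0.062,-0.028,-12,100],[0.286,0.075,-0.028,-14,100],[0.333,0.088,-0.028,-15,100]]' | sed -n 2,3p
python3 -m jog '[[0.028,0,0,0,100],[0.028,0,0,0,100],[0.028,0,0,0,100],[0.028,0,0,0,100]]' | sed -n 2,3p
python3 look.py w8 mat_left mat_middle mat_right
```

```text
22.0
t 10.3 at [597.9 370.8 298.6] [-179.47    0.29 -104.92] F [ 1.1 -0.3 -0.3] gap 85.3
(590, 0, 330, -90) -> [0.3603, -0.0878, -0.0314] -14.9 rows 7.4
tool_pos: [425.0, 70.1, 321.8]
tcp_rot: [-179.6, 0.1, -89.8]
tool_pos: [424.9, 42.8, 320.8]
tcp_rot: [-179.7, 0.2, -89.8]
mat_left [([471.0, 149.0], 0.56, [427.7, -242.9])]
mat_middle [([230.0, 147.0], 0.64, [429.5, 77.6]), ([293.0, 5.0], 0.63, [597.3, -0.6])]
mat_right [([458.0, 246.0], 0.72, [286.8, -251.6]), ([428.0, 14.0], 0.71, [588.3, -161.4])]
t 11.7 at [425.1  43.  321.5] [-1.7962e+02  1.3000e-01 -8.9730e+01] F [-0.2  1.1  0.1] gap 85.2
```

View pics/w8.png

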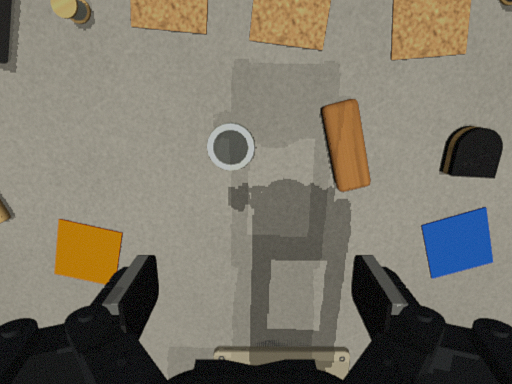

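```bash

python3 -m jog '[[0.015,-0.045,-0.005,0,100],[0.03,-0.09,-0.01,0,100],[0.043,-0.13,-0.015,0,100],[0.043,-0.16,-0.02,0,100],[0.043,-0.16,-0.02,0,100],[0.043,-0.16,-0.02,0,100],[0.043,-0.16,-0.02,0,100],[0.043,-0.16,-0.02,0,100]]' | sed -n 2,3p
cat > mats.py <<'E'
from h import *
p=snap('wrist');save(p,'w9')
hsv=cv2.cvtColor(p['image'],cv2.COLOR_RGB2HSV)
m=cv2.inRange(hsv,(8,90,120),(24,200,255)); m=cv2.morphologyEx(m,cv2.MORPH_CLOSE,np.ones((7,7)))
cs,_=cv2.findContours(m,cv2.RETR_EXTERNAL,cv2.CHAIN_APPROX_NONE)
for c in cs:
    if cv2.contourArea(c)<1500: continue
    w=np.array([world(p,u,4)[:2] for u in c[:,0]],np.float32)
    print(np.round(cv2.boundingRect(c)),[np.round(a,1) for a in cv2.minAreaRect(w)])
plan()
E
python3 mats.py; python3 look.py w9b mat_left mat_middle mat_right
```

```text
tool_pos: [584.5, 1.1, 342.8]
tcp_rot: [-179.6, 0.1, -89.7]
[342 113  67  69] [array([ 586.3, -162.8]), array([89.7, 89.2]), np.float64(4.8)]
[220 101  73  73] [array([598.5,   2.4]), array([89.8, 89.5]), np.float64(83.2)]
[117  89  68  72] [array([614.6, 144.3]), array([89.7, 89.5]), np.float64(85.2)]
t 12.55 at [584.6   1.  343. ] [-1.7958e+02  1.3000e-01 -8.9700e+01] F [-0.1  0.1  1.1] gap 85.6
mat_left [([150.0, 126.0], 0.62, [614.0, 145.6])]
mat_middle [([253.0, 139.0], 0.97, [597.3, 5.0])]
mat_right [([374.0, 148.0], 0.68, [584.9, -163.4])]
t 12.75 at [584.9   0.8 342.9] [-1.7958e+02  1.3000e-01 -8.9720e+01] F [ 0.   0.7 -0.5] gap 85.5
```

View pics/w9.png

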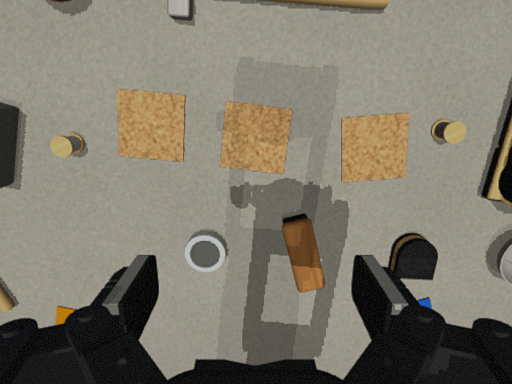

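```bash
python3 -c "
from h import *
p=snap('wrist')
w=world(p,(206,253),24);print(w)
print('heel',world(p,(413,257),30),'brush',[world(p,u,40)[:2] for u in [(297,220),(313,288)]])
plan((w[0],w[1],150,-90))"
```

```text
[434.53659609  72.67065852  24.        ]
heel [ 433.01866995 -227.18957842   30.        ] brush [array([493.28783366, -55.90732581]), array([387.25371345, -83.68198357])]
t 12.8 at [585.    0.7 342.8] [-1.7959e+02  1.3000e-01 -8.9730e+01] F [0.7 0.1 0.3] gap 85.5
(np.float64(434.53659608716316), np.float64(72.67065851816663), 150, -90) -> [-0.0727, 0.1501, 0.1928] 0.3 rows 5.1
```

```bash

python3 -m jog '[[-0.014,0.029,0.037,0,100],[-0.028,0.058,0.074,0,100],[-0.042,0.087,0.111,0,100],[-0.056,0.116,0.148,0,100],[-0.07,0.145,0.185,0,100],[-0.073,0.15,0.193,0,100],[-0.073,0.15,0.193,0,100],[-0.073,0.15,0.193,0,100]]' | sed -n 2,3p
cat > tin.py <<'E'
from h import *
p=snap('wrist');save(p,'w10')
g=cv2.cvtColor(p['image'],cv2.COLOR_RGB2HSV); m=cv2.inRange(g,(0,0,200),(180,70,255)); m[260:]=0
m=cv2.morphologyEx(m,cv2.MORPH_CLOSE,np.ones((9,9)))
c=max(cv2.findContours(m,cv2.RETR_EXTERNAL,cv2.CHAIN_APPROX_NONE)[0],key=cv2.contourArea)
e=cv2.fitEllipse(c);print(e)
w=np.array([world(p,u,24)[:2] for u in c[:,0]],np.float32);print(cv2.minEnclosingCircle(w),cv2.fitEllipse(w))
x,y=cv2.fitEllipse(w)[0]
plan((x,y,27,-90))
E
python3 tin.py
```

```text
tool_pos: [437.9, 73.3, 150.9]
tcp_rot: [-179.4, 0.1, -89.7]
((250.4934539794922, 168.35488891601562), (9.173490524291992, 29.734025955200195), 83.03430938720703)
((459.1343994140625, 76.87308502197266), 11.822925567626953) ((458.0605163574219, 77.64368438720703), (7.1384806632995605, 22.679384231567383), 7.4999189376831055)
t 13.65 at [438.5  73.2 151.5] [-1.7933e+02  1.3000e-01 -8.9740e+01] F [1.  0.3 1.2] gap 85.3
(458.0605163574219, 77.64368438720703, 27, -90) -> [-0.0044, -0.0196, 0.1245] 0.3 rows 2.5
```

View pics/w10.png

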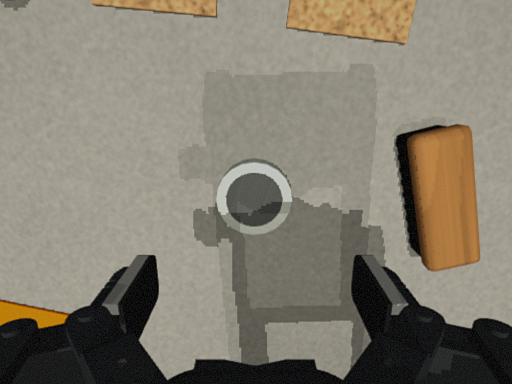

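```bash
python3 -c "
from h import *
p=snap('wrist')
w=world(p,(254.5,197),23);print(w, np.linalg.norm(world(p,(217,197),23)-world(p,(292,197),23)))
plan((w[0],w[1],60,-90),(w[0],w[1],27,-90))"
```

```text
[435.48195395  74.36702665  23.        ] 59.00787233340029
t 13.7 at [438.6  73.1 151.5] [-1.7932e+02  1.3000e-01 -8.9760e+01] F [ 0.3 -0.6  0.4] gap 85.3
(np.float64(435.48195394767214), np.float64(74.36702664889465), 60, -90) -> [-0.0013, 0.0031, 0.0915] 0.2 rows 1.8
(np.float64(435.48195394767214), np.float64(74.36702664889465), 27, -90) -> [0.0, -0.0, 0.033] 0 rows 0.7
```

```bash

python3 -m jog '[[-0.0013,0.002,0.04,0,100],[-0.0013,0.003,0.08,0,100],[-0.0013,0.003,0.11,0,100],[-0.0013,0.003,0.124,0,100],[-0.0013,0.003,0.126,0,100],[-0.0013,0.003,0.126,0,100]]'
python3 -m jog '[[0,0,0,0,80],[0,0,0,0,60],[0,0,0,0,50],[0,0,0,0,50],[0,0,0,0,50],[0,0,0,0,50]]' 40
```

```text
time: 14.3
tool_pos: [438.7, 74.5, 26.6]
tcp_rot: [-179.2, 0.1, -89.8]
ft_force: [-0.3, -0.3, 0.1]
finger_gap: 85.6
time: 14.9
tool_pos: [440.7, 74.4, 28.9]
tcp_rot: [-179.0, 0.1, -89.8]
ft_force: [-0.7, -1.9, 7.0]
finger_gap: 58.9
```

```bash

python3 -m jog '[[0,0,-0.03,0,50],[0,0,-0.06,0,50],[0,0,-0.08,0,50],[0,0,-0.08,0,50]]' | sed -n 2,5p
python3 -c "
from h import *
plan((619,144.3,110,-90))"
```

```text
tool_pos: [442.3, 74.4, 113.1]
tcp_rot: [-178.6, 0.1, -89.8]
ft_force: [0.9, -0.2, -1.4]
finger_gap: 58.2
t 15.3 at [442.3  74.4 113.1] [-1.7856e+02  1.4000e-01 -8.9780e+01] F [ 0.9 -0.2 -1.4] gap 58.2
(619, 144.3, 110, -90) -> [-0.0692, -0.177, 0.0031] 0.2 rows 3.8
```

```bash

python3 -m jog '[[-0.017,-0.044,0,0,50],[-0.035,-0.088,0,0,50],[-0.052,-0.132,0,0,50],[-0.069,-0.177,0,0,50],[-0.069,-0.177,0.003,0,50],[-0.069,-0.177,0.003,0,50],[-0.069,-0.177,0.003,0,50],[-0.069,-0.177,0.003,0,50]]' | sed -n 2,5p
python3 look.py w11 tin_center mat_left
```

```text
tool_pos: [618.1, 143.7, 115.0]
tcp_rot: [-178.6, 0.1, -89.8]
ft_force: [1.1, -0.0, -0.3]
finger_gap: 58.0
tin_center [([258.0, 280.0], 0.64, [558.2, 141.7])]
mat_left [([252.0, 206.0], 0.93, [613.9, 146.6])]
t 16.25 at [618.7 143.8 115.7] [-1.7848e+02  1.5000e-01 -8.9800e+01] F [ 0.4  0.6 -1.6] gap 58.0
```

View pics/w11.png

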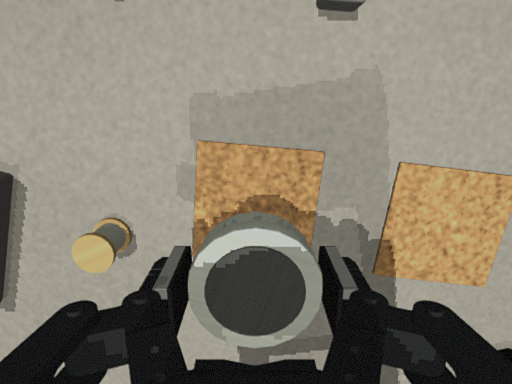

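```bash
python3 -c "
from h import *
p=snap('wrist')
a,b,c,d=[world(p,u,110.8)[:2] for u in [(189,289),(322,289),(255.5,229),(255.5,348)]]
print(np.linalg.norm(a-b),np.linalg.norm(c-d),(a+b)/2,(c+d)/2,world(p,(255.5,286),110.8))
print([np.array(world(p,u,4)[:2]).round(1) for u in [(197,141),(324,152)]])
plan()"
```

```text
57.89754051631017 58.820699280837474 [612.48748961 144.2022822 ] [611.09436492 144.17802587] [613.96307515 144.19009098 110.8       ]
[array([663.3, 185.4]), array([655.9,  96. ])]
t 16.3 at [618.9 143.8 115.7] [-1.7848e+02  1.5000e-01 -8.9790e+01] F [ 0.2 -0.3 -0.8] gap 58.2
```

```bash

python3 -m jog '[[0,0,0.03,0,50],[0,0,0.06,0,50],[0,0,0.07,0,50],[0,0,0.076,0,50],[0,0,0.078,0,50],[0,0,0.078,0,50]]' | sed -n 2,5p
python3 -m jog '[[0,0,0.002,0,50],[0,0,0.004,0,50],[0,0,0.004,0,50]]' | sed -n 2,5p
```

```text
tool_pos: [621.8, 144.2, 39.0]
tcp_rot: [-178.4, 0.2, -89.8]
ft_force: [1.1, 0.1, -0.8]
finger_gap: 58.3
tool_pos: [622.2, 144.2, 35.4]
tcp_rot: [-178.3, 0.2, -89.8]
ft_force: [0.4, 0.2, -1.0]
finger_gap: 58.1
```

```bash

python3 -m jog '[[0,0.001,0.0015,0,50],[0,0.001,0.003,0,50],[0,0.001,0.003,0,50]]' | sed -n 2,5p
```

```text
tool_pos: [621.4, 144.3, 33.1]
tcp_rot: [-178.3, 0.2, -89.8]
ft_force: [-3.0, -0.5, 4.3]
finger_gap: 58.0
```

```bash

python3 -m jog '[[0,0,0,0,60],[0,0,0,0,80],[0,0,0,0,100],[0,0,0,0,100],[0,0,0,0,100]]' | sed -n 2,5p
python3 -m jog '[[0,0,-0.04,0,100],[0,0,-0.08,0,100],[0,0,-0.12,0,100],[0,0,-0.16,0,100],[0,0.02,-0.19,0,100],[0,0.02,-0.19,0,100],[0,0.02,-0.19,0,100]]' | sed -n 2,5p
python3 look.py w12 tin_center mat_left
python3 -c "
from h import *
plan((433,-225,160,-90),(433,-225,200,-90))"
```

```text
tool_pos: [621.4, 144.3, 33.1]
tcp_rot: [-178.3, 0.2, -89.8]
ft_force: [-0.1, -0.7, -0.5]
finger_gap: 85.6
tool_pos: [596.3, 143.8, 223.6]
tcp_rot: [-178.2, 0.2, -89.8]
ft_force: [0.5, 0.4, 0.6]
finger_gap: 85.4
tin_center [([258.0, 158.0], 0.97, [612.4, 141.6])]
mat_left []
t 18.85 at [595.2 143.4 220.4] [-1.7849e+02  1.5000e-01 -8.9790e+01] F [ 0.7 -0.3  0.5] gap 85.1
t 18.85 at [595.2 143.4 220.4] [-1.7849e+02  1.5000e-01 -8.9790e+01] F [ 0.7 -0.3  0.5] gap 85.1
(433, -225, 160, -90) -> [0.3679, 0.1635, 0.0604] 0.2 rows 8.1
(433, -225, 200, -90) -> [0.0, 0.0, -0.04] 0 rows 0.8
```

View pics/w12.png

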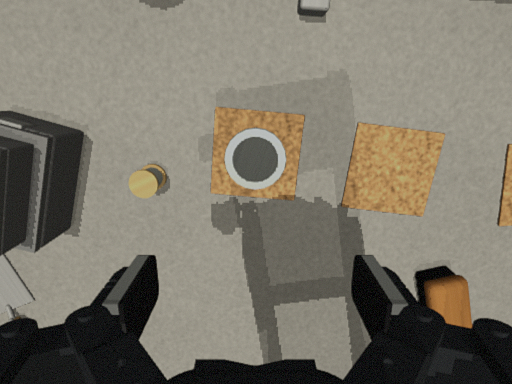

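```bash
python3 -c "
from h import *
p=snap('wrist')
c=np.mean([world(p,u,4)[:2] for u in [(214,107),(304,115),(212,194),(292,200)]],0);print(c,world(p,(255.5,158.7),28))"
python3 -m jog '[[0.045,0.02,0,0,100],[0.09,0.04,0,0,100],[0.135,0.06,0,0,100],[0.18,0.08,0,0,100],[0.225,0.1,0,0,100],[0.27,0.12,0.02,0,100],[0.315,0.14,0.04,0,100],[0.36,0.16,0.05,0,100]]' | sed -n 2,5p
python3 -m jog '[[0.01,0,0.01,0,100],[0.01,0,0.01,0,100],[0.01,0,0.01,0,100]]' | sed -n 2,5p
python3 look.py w13 heel_center
```

```text
[612.28488341 144.02701824] [613.24925094 144.00713924  28.        ]
tool_pos: [438.4, -212.1, 164.2]
tcp_rot: [-178.6, 0.2, -89.8]
ft_force: [1.0, 0.5, 0.1]
finger_gap: 85.4
tool_pos: [438.7, -221.3, 153.4]
tcp_rot: [-178.7, 0.3, -89.8]
ft_force: [0.9, 0.3, 0.4]
finger_gap: 85.5
heel_center [([272.0, 204.0], 0.91, [428.5, -234.3])]
t 20.1 at [ 439.5 -220.9  154.5] [-178.63    0.26  -89.7 ] F [ 0.4  0.2 -0.1] gap 85.5
```

View pics/w13.png

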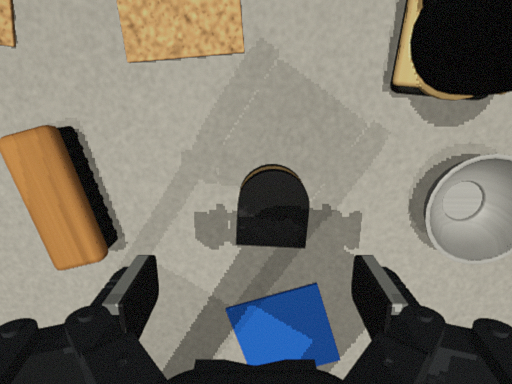

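```bash
cat > heel.py <<'E'
from h import *
p=snap('wrist');save(p,'w14')
v=cv2.cvtColor(p['image'],cv2.COLOR_RGB2HSV)[:,:,2]
m=(v<60).astype(np.uint8); m[255:]=0; m[:140]=0;m[:,:200]=0;m[:,350:]=0
m=cv2.morphologyEx(m,cv2.MORPH_OPEN,np.ones((5,5)))
c=max(cv2.findContours(m,cv2.RETR_EXTERNAL,cv2.CHAIN_APPROX_NONE)[0],key=cv2.contourArea)
print(cv2.boundingRect(c))
w=np.array([world(p,u,30)[:2] for u in c[:,0]],np.float32);print(cv2.minAreaRect(w))
a,b,d=[world(p,u,30)[:2] for u in [(237,244),(305,247),(272.5,170)]]
print(a,b,d,np.linalg.norm(a-b));plan()
E
python3 heel.py
```

```text
(237, 170, 72, 79)
((429.0970458984375, -234.04397583007812), (55.59928894042969, 63.46869659423828), 86.85855102539062)
[ 399.5833263  -205.51898306] [ 397.34876827 -260.5019841 ] [ 460.68521425 -232.94837913] 55.028389518925465
t 20.15 at [ 439.7 -220.9  154.7] [-178.6     0.24  -89.67] F [ 0.8 -0.5  0.3] gap 85.5
```

```bash
sed -i "s/M=R.from_euler('xyz',\[180,0,yaw\],degrees=True).as_matrix()/M=T[:3,:3] if t is targets[0] else R.from_euler('xyz',[180,0,yaw],degrees=True).as_matrix()/" h.py; python3 -c "
from h import *
plan((416,-233.4,28,-92.8))"
```

```text
t 20.15 at [ 439.7 -220.9  154.7] [-178.6     0.24  -89.67] F [ 0.8 -0.5  0.3] gap 85.5
(416, -233.4, 28, -92.8) -> [0.0129, 0.0268, 0.126] 3.1 rows 2.6
```

```bash

python3 -m jog '[[0.006,0.013,0.01,1.5,100],[0.013,0.027,0.03,3.1,100],[0.013,0.027,0.06,3.1,100],[0.013,0.027,0.09,3.1,100],[0.013,0.027,0.115,3.1,100],[0.013,0.027,0.127,3.1,100],[0.013,0.027,0.127,3.1,100]]' | sed -n 2,5p
python3 -m jog '[[0,0,0,0,80],[0,0,0,0,60],[0,0,0,0,50],[0,0,0,0,50],[0,0,0,0,50]]' 40 | sed -n 2,5p
python3 -m jog '[[0,0,0,0,50],[0,0,-0.03,0,50],[0,0,-0.06,0,50],[0,0,-0.09,0,50],[0,0,-0.09,0,50]]' | sed -n 2,5p
python3 -c "
from h import *
plan()"
```

```text
tool_pos: [415.3, -232.1, 25.8]
tcp_rot: [-178.8, 0.4, -92.7]
ft_force: [0.5, -0.4, 0.8]
finger_gap: 85.1
tool_pos: [416.7, -232.8, 27.6]
tcp_rot: [-178.6, 0.3, -92.7]
ft_force: [-1.4, 1.5, 7.1]
finger_gap: 55.4
tool_pos: [417.0, -235.2, 122.7]
tcp_rot: [-178.2, 0.1, -92.7]
ft_force: [0.6, -0.7, -1.1]
finger_gap: 55.3
t 21.85 at [ 417.  -235.2  122.7] [-1.7819e+02  6.0000e-02 -9.2690e+01] F [ 0.6 -0.7 -1.1] gap 55.3
```

```bash
python3 -c "
from h import *
plan((572,-163.8,110,-85.2))"
```

```text
t 21.85 at [ 417.  -235.2  122.7] [-1.7819e+02  6.0000e-02 -9.2690e+01] F [ 0.6 -0.7 -1.1] gap 55.3
(572, -163.8, 110, -85.2) -> [-0.0786, -0.151, 0.0176] -7.5 rows 3.4
```

```bash

python3 -m jog '[[-0.02,-0.038,0,-2,50],[-0.04,-0.076,0,-4,50],[-0.06,-0.114,0,-6,50],[-0.079,-0.151,0.01,-7.5,50],[-0.079,-0.151,0.017,-7.5,50],[-0.079,-0.151,0.017,-7.5,50],[-0.079,-0.151,0.017,-7.5,50]]' | sed -n 2,5p
python3 - <<'E'
from h import *
p=snap('wrist');save(p,'w15')
hsv=cv2.cvtColor(p['image'],cv2.COLOR_RGB2HSV)
m=cv2.inRange(hsv,(8,90,50),(24,255,255)); m=cv2.morphologyEx(m,cv2.MORPH_CLOSE,np.ones((7,7)))
for c in cv2.findContours(m,cv2.RETR_EXTERNAL,cv2.CHAIN_APPROX_NONE)[0]:
    if cv2.contourArea(c)<1500: continue
    w=np.array([world(p,u,4)[:2] for u in c[:,0]],np.float32); print('cork',cv2.boundingRect(c),[np.round(a,1) for a in cv2.minAreaRect(w)])
plan((572,-163.8,36,-85.2))
print([ (a['uv'],a['conf'],world(p,a['uv'],p['TW'][2,3]*0+p['TW'][2,3])*0) for a in r.pinpoint(p,'heel_center')][:1])
cv2.imwrite('pics/w15.png',p['image'][:,:,::-1])
E
```

```text
tool_pos: [570.8, -163.6, 109.6]
tcp_rot: [-178.3, -0.1, -85.2]
ft_force: [0.6, -0.6, -0.5]
finger_gap: 54.9
cork (466, 175, 46, 140) [array([ 547.3, -341. ]), array([115.7,  34.4]), np.float64(16.7)]
cork (367, 138, 63, 51) [array([ 610. , -259.8]), array([45.6, 31.3]), np.float64(68.8)]
cork (190, 119, 133, 100) [array([ 596. , -161.8]), array([70.5, 89.7]), np.float64(4.7)]
cork (0, 76, 90, 144) [array([596.8, -14.6]), array([57.8, 89.7]), np.float64(83.2)]
t 22.6 at [ 571.  -163.9  110.4] [-1.7825e+02 -1.7000e-01 -8.5250e+01] F [-0.1  0.6 -1. ] gap 55.0
(572, -163.8, 36, -85.2) -> [-0.0003, 0.0013, 0.0744] -0.1 rows 1.5
[([253.5, 244.9], 0.64, array([ 0., -0.,  0.]))]
```

```bash

python3 -m jog '[[0,0.001,0.03,0,50],[0,0.001,0.055,0,50],[0,0.001,0.068,0,50],[0,0.001,0.073,0,50],[0,0.001,0.073,0,50],[0,0.001,0.073,0,50]]' | sed -n 2,5p
python3 -c "
from h import *
plan((573.6,-163.8,33,-85.2))"
```

```text
tool_pos: [573.4, -164.8, 39.3]
tcp_rot: [-178.1, -0.2, -85.3]
ft_force: [0.4, -0.6, -1.8]
finger_gap: 55.5
t 23.25 at [ 573.4 -164.8   39.3] [-178.1    -0.24  -85.28] F [ 0.4 -0.6 -1.8] gap 55.5
(573.6, -163.8, 33, -85.2) -> [-0.001, -0.0, 0.0063] -0.1 rows 0.1
```

```bash

python3 -m jog '[[-0.001,0,0.003,0,50],[-0.001,0,0.005,0,50],[-0.001,0,0.005,0,50]]' | sed -n 2,5p
python3 -m jog '[[0,0,0.0015,0,50],[0,0,0.003,0,50],[0,0,0.003,0,50]]' | sed -n 2,5p
```

```text
tool_pos: [573.7, -163.8, 34.5]
tcp_rot: [-178.1, -0.3, -85.3]
ft_force: [0.1, -0.6, -1.0]
finger_gap: 55.1
tool_pos: [574.0, -163.8, 31.9]
tcp_rot: [-178.1, -0.3, -85.3]
ft_force: [-1.7, 0.1, 3.0]
finger_gap: 55.5
```

Contact; release, back off and measure; go on to the brush.

```bash

python3 -m jog '[[0,0,0,0,60],[0,0,0,0,80],[0,0,0,0,95],[0,0,0,0,95]]' | sed -n 2,5p
python3 -m jog '[[0,0,-0.04,0,95],[0,0,-0.08,0,95],[0,0,-0.12,0,95],[0,0,-0.15,0,95],[0,0.02,-0.15,0,95],[0,0.02,-0.15,0,95],[0,0.02,-0.15,0,95]]' | sed -n 2,5p
python3 - <<'E'
from h import *
p=snap('wrist');save(p,'w16')
hsv=cv2.cvtColor(p['image'],cv2.COLOR_RGB2HSV)
k=cv2.inRange(hsv,(8,90,50),(24,255,255)); k=cv2.morphologyEx(k,cv2.MORPH_CLOSE,np.ones((5,5)))
for c in cv2.findContours(k,cv2.RETR_EXTERNAL,cv2.CHAIN_APPROX_NONE)[0]:
    if cv2.contourArea(c)<1500: continue
    w=np.array([world(p,u,4)[:2] for u in c[:,0]],np.float32); b=cv2.boundingRect(c);print('cork',b,[np.round(a,1) for a in cv2.minAreaRect(w)])
    d=(hsv[:,:,2]<60).astype(np.uint8);q=np.zeros_like(d);x,y,ww,h=b;q[y-5:y+h+5,x-5:x+ww+5]=d[y-5:y+h+5,x-5:x+ww+5]
    for e in cv2.findContours(cv2.morphologyEx(q,cv2.MORPH_OPEN,np.ones((5,5))),cv2.RETR_EXTERNAL,cv2.CHAIN_APPROX_NONE)[0]:
        if cv2.contourArea(e)>900: print('   dark',cv2.boundingRect(e),[np.round(a,1) for a in cv2.minAreaRect(np.array([world(p,u,34)[:2] for u in e[:,0]],np.float32))])
print(r.pinpoint(p,'heel_center'))
plan((440,-70,170,-75.5))
E
```

```text
tool_pos: [574.0, -163.8, 31.9]
tcp_rot: [-178.1, -0.3, -85.3]
ft_force: [0.4, -1.0, 0.0]
finger_gap: 81.1
tool_pos: [548.8, -165.1, 180.6]
tcp_rot: [-178.1, -0.2, -85.3]
ft_force: [0.4, 0.7, -0.1]
finger_gap: 81.1
cork (204, 89, 104, 102) [array([ 586.2, -162.6]), array([89.7, 89.8]), np.float64(4.8)]
   dark (222, 107, 68, 76) [array([ 586.4, -162.2]), array([60.6, 54.7]), np.float64(4.4)]
cork (16, 47, 110, 125) [array([598.6,   1.9]), array([90.5, 89.5]), np.float64(83.2)]
cork (422, 0, 87, 245) [array([ 608.2, -343.5]), array([213.1,  41. ]), np.float64(3.9)]
[{'uv': [254.7, 144.5], 'conf': 0.57}]
t 25.05 at [ 548.9 -165.   180.1] [-178.13   -0.22  -85.27] F [0.  0.2 0.2] gap 81.1
(440, -70, 170, -75.5) -> [-0.1037, 0.1009, 0.0064] -9.8 rows 2.9
```

```bash

python3 -m jog '[[-0.026,0.025,0,-2.4,100],[-0.052,0.05,0,-4.9,100],[-0.078,0.075,0.003,-7.3,100],[-0.104,0.101,0.006,-9.8,100],[-0.104,0.101,0.006,-9.8,100],[-0.104,0.101,0.006,-9.8,100],[-0.104,0.101,0.006,-9.8,100]]' | sed -n 2,5p
cat > brush.py <<'E'
from h import *
import sys
z=float(sys.argv[1])
p=snap('wrist');save(p,sys.argv[2])
hsv=cv2.cvtColor(p['image'],cv2.COLOR_RGB2HSV)
k=cv2.inRange(hsv,(3,110,50),(20,255,255)); k=cv2.morphologyEx(k,cv2.MORPH_CLOSE,np.ones((5,5)))
for c in cv2.findContours(k,cv2.RETR_EXTERNAL,cv2.CHAIN_APPROX_NONE)[0]:
    if cv2.contourArea(c)<1500: continue
    w=np.array([world(p,u,z)[:2] for u in c[:,0]],np.float32);print(cv2.boundingRect(c),[np.round(a,1) for a in cv2.minAreaRect(w)])
plan()
E
python3 brush.py 35 w17
```

```text
tool_pos: [440.8, -70.0, 170.7]
tcp_rot: [-178.2, -0.6, -75.5]
ft_force: [-0.1, -0.2, 0.4]
finger_gap: 85.5
(224, 131, 54, 132) [array([435.3, -68.4]), array([110.6,  41.8]), np.float64(14.5)]
(344, 0, 109, 109) [array([ 571. , -150.9]), array([66. , 80.2]), np.float64(4.9)]
(141, 0, 125, 49) [array([552.5,  -4.6]), array([30.8, 86. ]), np.float64(14.6)]
t 25.8 at [440.8 -70.2 170.8] [-178.16   -0.55  -75.51] F [-1.2 -0.3 -0.3] gap 85.6
```

```bash
python3 -c "
from h import *
plan((434.5,-68.4,33,-75.5))"
```

```text
t 25.8 at [440.8 -70.2 170.8] [-178.16   -0.55  -75.51] F [-1.2 -0.3 -0.3] gap 85.6
(434.5, -68.4, 33, -75.5) -> [-0.0046, 0.0101, 0.1375] -0.0 rows 2.8
```

```bash

python3 -m jog '[[-0.0046,0.01,0.04,0,100],[-0.0046,0.01,0.08,0,100],[-0.0046,0.01,0.11,0,100],[-0.0046,0.01,0.13,0,100],[-0.0046,0.01,0.139,0,100],[-0.0046,0.01,0.139,0,100]]' | sed -n 2,5p
python3 -m jog '[[0,0,0,0,80],[0,0,0,0,55],[0,0,0,0,35],[0,0,0,0,30],[0,0,0,0,30],[0,0,0,0,30],[0,0,0,0,30]]' 40 | sed -n 2,5p
```

```text
tool_pos: [434.2, -68.6, 30.4]
tcp_rot: [-178.3, -0.5, -75.6]
ft_force: [-0.3, 0.6, 0.1]
finger_gap: 85.6
tool_pos: [435.3, -68.9, 31.7]
tcp_rot: [-178.2, -0.6, -75.5]
ft_force: [-1.2, -0.6, 6.2]
finger_gap: 41.6
```

```bash

python3 -m jog '[[0,0,-0.04,0,30],[0,0,-0.075,0,30],[0,0,-0.075,0,30],[0,0,-0.075,0,30]]' | sed -n 2,5p
python3 -c "
from h import *
plan((596.5,2.4,105,-96.8))"
```

```text
tool_pos: [433.7, -69.0, 107.9]
tcp_rot: [-178.0, -0.6, -75.5]
ft_force: [-1.4, -0.0, -1.5]
finger_gap: 41.8
t 27.5 at [433.7 -69.  107.9] [-178.02   -0.64  -75.54] F [-1.4 -0.  -1.5] gap 41.8
(596.5, 2.4, 105, -96.8) -> [-0.0286, -0.1753, 0.0086] 21.3 rows 3.6
```

```bash

python3 -m jog '[[-0.007,-0.044,0,5,30],[-0.014,-0.088,0,10,30],[-0.021,-0.13,0,15,30],[-0.0286,-0.175,0.005,21.3,30],[-0.0286,-0.175,0.008,21.3,30],[-0.0286,-0.175,0.008,21.3,30],[-0.0286,-0.175,0.008,21.3,30]]' | sed -n 2,5p
python3 brush.py 108 w18; python3 -c "
from h import *
plan((597.3,2.4,40,-96.8))"
```

```text
tool_pos: [594.5, 2.2, 104.0]
tcp_rot: [-178.1, 0.1, -96.8]
ft_force: [0.0, -0.5, -0.1]
finger_gap: 41.9
(189, 138, 134, 228) [array([605.3,   1.4]), array([48., 98.]), np.float64(83.2)]
(0, 137, 125, 126) [array([639. ,  74.7]), array([49.2, 47.9]), np.float64(85.1)]
(423, 124, 89, 137) [array([623. , -80.9]), array([48. , 30.9]), np.float64(4.7)]
t 28.25 at [594.8   1.9 104.9] [-1.7801e+02  1.0000e-01 -9.6820e+01] F [ 0.2 -0.9 -0.5] gap 41.2
t 28.25 at [594.8   1.9 104.9] [-1.7801e+02  1.0000e-01 -9.6820e+01] F [ 0.2 -0.9 -0.5] gap 41.2
(597.3, 2.4, 40, -96.8) -> [-0.0006, -0.0001, 0.065] -0.0 rows 1.3
```

```bash

python3 -m jog '[[0,0,0.03,0,30],[0,-0.0005,0.055,0,30],[0,-0.0005,0.062,0,30],[0,-0.0005,0.062,0,30],[0,-0.0005,0.062,0,30]]' | sed -n 2,5p
python3 -c "
from h import *
plan((598.4,2.4,38,-96.8))"
```

```text
tool_pos: [598.1, 1.4, 44.6]
tcp_rot: [-177.9, 0.1, -96.8]
ft_force: [0.5, 0.1, -0.3]
finger_gap: 41.7
t 28.75 at [598.1   1.4  44.6] [-1.7791e+02  1.1000e-01 -9.6830e+01] F [ 0.5  0.1 -0.3] gap 41.7
(598.4, 2.4, 38, -96.8) -> [-0.001, 0.0, 0.0066] -0.0 rows 0.1
```

```bash

python3 -m jog '[[-0.001,0,0.004,0,30],[-0.001,0,0.007,0,30],[-0.001,0,0.007,0,30]]' | sed -n 2,5p
python3 -m jog '[[0,0,0.0015,0,30],[0,0,0.0025,0,30],[0,0,0.0025,0,30]]' | sed -n 2,5p
```

```text
tool_pos: [598.6, 2.4, 37.8]
tcp_rot: [-177.9, 0.1, -96.8]
ft_force: [0.2, -0.8, -1.4]
finger_gap: 41.5
tool_pos: [599.0, 2.4, 35.8]
tcp_rot: [-177.9, 0.1, -96.8]
ft_force: [-1.4, 0.1, 3.0]
finger_gap: 41.7
```

```bash

python3 -m jog '[[0,0,0,0,50],[0,0,0,0,70],[0,0,0,0,80],[0,0,0,0,80]]' | sed -n 2,5p
python3 -m jog '[[0,0,-0.04,0,80],[0,0,-0.08,0,80],[0,0,-0.12,0,80],[0,0,-0.16,0,80],[0,0,-0.2,0,80],[0,0.02,-0.22,0,80],[0,0.02,-0.22,0,80],[0,0.02,-0.22,0,80]]' | sed -n 2,5p
python3 brush.py 42 w19
python3 -c "
from h import *
p=snap('side');save(p,'side2')"
```

```text
tool_pos: [598.9, 2.4, 35.7]
tcp_rot: [-177.9, 0.1, -96.8]
ft_force: [0.4, 0.1, 0.6]
finger_gap: 68.5
tool_pos: [571.1, 5.3, 255.0]
tcp_rot: [-177.8, 0.1, -96.8]
ft_force: [-0.1, 0.5, -0.4]
finger_gap: 68.1
(83, 102, 90, 83) [array([617.4, 129.1]), array([80.7, 80.2]), np.float64(85.2)]
(215, 91, 82, 108) [array([599.9,   2. ]), array([ 80.4, 107.5]), np.float64(83.2)]
(360, 88, 87, 95) [array([ 592. , -146.1]), array([80.1, 80.6]), np.float64(4.8)]
t 30.6 at [570.6   5.3 253.7] [-1.7792e+02  1.0000e-01 -9.6820e+01] F [ 1.3 -0.3 -1.1] gap 68.3
```

View pics/w19.png

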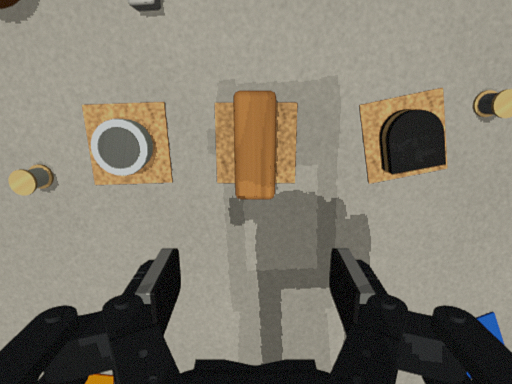

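View pics/side2.png

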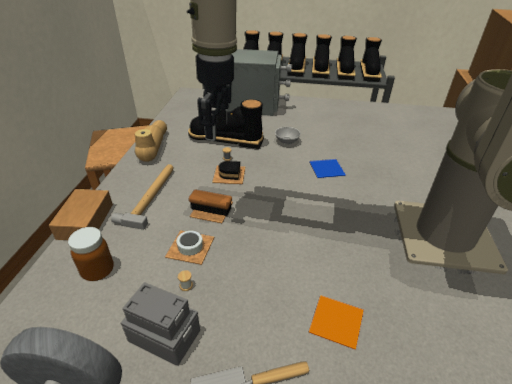

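```bash
python3 -c "
from h import *
print(r.hand_in())"
```

```text
the job is handed in; nothing more can be done
None
```

The bench is laid out as asked and the job is handed in, at about 31 s of the 96 s allowed. I worked in the order given: tub, tin, heel, brush.

- **Tub:** It sits on the fixed tub at the left end. Contact came about 60 mm above its bench height, which is right for the feet being in the recesses (64 mm if they had missed). The side pictures show the lids flush.
- **Tin:** It stands on the left mat, about 1 mm off centre.
- **Heel:** It stands on the right mat, next to the boot, less than 1 mm off centre and in line with the mat.
- **Brush:** It lies bristles down on the middle mat. I did not measure its final position separately. At release the gripper was within 1 mm of the mat centre, and the last wrist picture shows the brush central and in line with the mat.

The last wrist and side pictures show everything released and upright. The gripper is clear of everything, about 250 mm up. The boot was not approached, and I saw only a few newtons (7 N at most) at the wrist during grasps and contacts.

- **Tub position:** An early reading was about 5–7 mm off because the arm was still settling. I caught and corrected it before the grasp.
- **Wrong-way move:** One transit move went the wrong way along one axis because I reversed a sign. It was well above everything and touched nothing.
- **Tool tilt:** The tool's tilt drifted to about 2°, which I allowed for when lowering.

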